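# Rack the weighted clamping cauls at their balance points

### The arm

A 6-joint arm with a two-finger parallel gripper is mounted at the origin on a cart in front of the work surface, level with it; the furniture and walls round the work are solid. World frame = base frame: x ahead of the robot, y to its left, z up, the work surface at z = 0. Lengths are in m, angles in degrees, forces in N, time in s.
With the tool pointing down it reaches from about 0.35 to 0.975 m from the base axis. Payload 7.1 kg.
Tool frame: the origin (TCP) lies between the finger pads; the fingertips stand tip_extent ahead of it and the grasp point (between the pads) lies 11 mm behind it (tip_extent is the distance from the TCP to the fingertips, in m); z points along the fingers, y is the line along which they close (so a half turn about z gives the same grasp; the last joint's range is limited). The gripper opens to 88 mm and grips with 3 to 60 N. Pads are 20 mm wide; open, the fingers measure 115 mm over their backs; the gripper's body (75 mm by 178 mm) begins 61 mm behind the grasp point.
Start: joints at [66.291, 24.242, 93.386, -0, 62.372, -1.089], TCP at [0.24, 0.577, 0.231] pointing down, gripper open.
Joint ranges: [-172.04, 172.04], [-51.8, 120.97], [4.93, 147.93], [-75.15, 255.16], [6.16, 154.13], [-145.62, 145.62]. Speed limits (degrees/s): [136.94, 136.94, 172.46, 180, 180, 180].

### API

Orientations are given as a 3x3 rotation matrix whose columns are the frame's x, y, z axes.
In Python, from station import sense, capture, finish_job, tip_extent gives the robot as it stands.
- The arm moves only by the tool apply_moves, never from a script. Its argument "commands" is a list of rows, each an object with "slide": the shift along the tool's x, y, z in mm, a list of three; "roll": the turn about the tool's z in degrees. A call has 1 to 5 rows; each row is the pose to reach, as a shift and turn from the pose commanded when the call began, along the tool's axes at that moment; what a row does not reach only later rows make up. A row lasts 1/8 s, in which the tool goes at most 62.5 mm and 10.7 degrees, less where a joint would pass 70% of its speed; a pose out of reach is approached as far as the arm can. A call with a gripper value outside its range is refused whole. "jaw" is the gripper's target within -1 to 1 (fully open at 1, half-way at 0, shut at -1), set as the call begins (left out, the last holds). The fingers move at their own pace and stop on an object; "grip_force" is the grip in N (left out, the last holds). Time passes only in rows, so rows that repeat a pose let the fingers close. It gives the time, the measured TCP pose, the force, the opening and the grip force at its end, in the units of the state.
- sense(): the state, without advancing time (a new reading comes with each control period).
- capture(name): name is "scene" or "top" or "wrist"; returns a dict with "pixels" (384x512x3 uint8, red, green, blue), "range_z" (384x512 float32, m along the optical axis (not along the pixel's ray), 0 where there is no reading), "fx", "fy", "cx", "cy" (pixels), "k1" (the pictures are not rectified: a ray, as slopes to the right and down, at radius r is drawn at 1 + k1 r^2 times it, then the intrinsics apply), "origin" and "attitude" of the camera in the world. Camera axes: x right, y down, z forward; pixel columns grow to the right and rows downward; lengths in m; the calibration is good to about 2 mm. A picture is of the moment at which its call begins.
- finish_job(): hands the job in; it is judged then, once.
The state is a dict: "t": time; "joint_pos": joint angles; "qvel": joint speeds; "tau": joint torques, N m; "tool_pos": TCP position; "eef_rot": TCP orientation; "wrist_force": force on the tool from outside, world axes, zero at the start; "wrist_torque": the same for the moment, N m; "grip_width": finger opening in m; "finger_force": force on a finger pad.
Only numpy, scipy, OpenCV 4.12 (cv2) and the standard library are available. Lean on these libraries where they do the work, as an engineer would, in place of code of your own. Each camera call takes 0.05 s, during which the arm holds its last target. There are 200 camera calls.

### The job

Put away every weighted caul lying on the bench: lay each one across the two boards of the narrow rest, in the notch of its own thickness, so that it stays there level by itself with neither end propped. They are heavier toward one end, which you cannot see, so try a low lift, shift your grip to where the bar balances, and set it down with your fingers between the two boards. Leave the block plane, the hex keys and the block of router bits where they are.

Things in the scene. Friction and masses are not known exactly. Their poses are not given: they have to be found in the camera images.
- rest: Caul rest, fixed to the bench: base board 100 x 300 x 12 mm with two upright notched plywood boards, each 8 mm thick, 76 mm tall, along its y, their middle planes at x = +32 and -32 mm (56 mm clear between them for fingers). Four graded pairs of notches, 72 mm apart along y, thinnest at +y; a caul lies across both boards along x. Origin: centre of underside; z up.
- notch_18 (a point): leftmost (+y) notch, 23 mm wide, for the 18 mm caul. The point lies midway between the two boards, level with the notch floors (60 mm above the bench); x along the lie of a caul, z up. Walls rise 16 mm above the floors; in the upper 7 mm the notch is 2 mm wider on each side.
- caul_18_mid (a point): Weighted caul (clamping bar), dark wood, 18 x 18 mm square, 240 mm long, black line round its middle, steel disc in each end; may be absent. Point: centre of the bar; x along its length. Starts lying on the bench; any long face may be up. 0.45 to 0.7 kg; a hidden core puts its balance point 35 to 70 mm from the middle toward either end, new at each start.
- notch_24 (a point): second from the left notch, 29 mm wide, for the 24 mm caul. The point lies midway between the two boards, level with the notch floors (60 mm above the bench); x along the lie of a caul, z up. Walls rise 16 mm above the floors; in the upper 7 mm the notch is 2 mm wider on each side.
- caul_24_mid (a point): Weighted caul (clamping bar), pale wood, 24 x 24 mm square, 240 mm long, black line round its middle, steel disc in each end; may be absent. Point: centre of the bar; x along its length. Starts lying on the bench; any long face may be up. 0.45 to 0.7 kg; a hidden core puts its balance point 35 to 70 mm from the middle toward either end, new at each start.
- notch_30 (a point): third from the left notch, 35 mm wide, for the 30 mm caul. The point lies midway between the two boards, level with the notch floors (60 mm above the bench); x along the lie of a caul, z up. Walls rise 16 mm above the floors; in the upper 7 mm the notch is 2 mm wider on each side.
- caul_30_mid (a point): Weighted caul (clamping bar), mid-brown wood, 30 x 30 mm square, 240 mm long, black line round its middle, steel disc in each end; may be absent. Point: centre of the bar; x along its length. Starts lying on the bench; any long face may be up. 0.45 to 0.7 kg; a hidden core puts its balance point 35 to 70 mm from the middle toward either end, new at each start.
- notch_36 (a point): rightmost (-y) notch, 41 mm wide, for the 36 mm caul. The point lies midway between the two boards, level with the notch floors (60 mm above the bench); x along the lie of a caul, z up. Walls rise 16 mm above the floors; in the upper 7 mm the notch is 2 mm wider on each side.
- caul_36_mid (a point): Weighted caul (clamping bar), dark wood, 36 x 36 mm square, 240 mm long, black line round its middle, steel disc in each end; may be absent. Point: centre of the bar; x along its length. Starts lying on the bench; any long face may be up. 0.45 to 0.7 kg; a hidden core puts its balance point 35 to 70 mm from the middle toward either end, new at each start.
- block_plane: Block plane, 52 x 162 x 56 mm, a bystander to leave alone. Origin: centre of the underside.
- hex_key_set: Red holder of hex keys, 28 x 98 x 23 mm, a bystander to leave alone. Origin: centre of the underside.
- router_bit_block: Small wooden block with three router bits, 38 x 90 x 78 mm, a bystander to leave alone. Origin: centre of the underside.

How it is judged (in metres and radians):
At the end, for the whole second after the job is handed in: Every caul that is present rests level in the notch of its own thickness: its middle line within 5 mm of the notch's (sideways), its height within 4 mm of lying on the notch floors, its length within 0.08 rad of the notch's direction, at rest and let go (y of caul_18_mid in the frame of notch_18 between -0.005 and 0.005 m and z of caul_18_mid in the frame of notch_18 between 0.005 and 0.013 m and angle between the x axis of caul_18_mid and the x axis of notch_18, either way round below 0.08 rad and linear speed of each of caul_18, caul_24, caul_30, caul_36 below 0.02 m/s and y of caul_24_mid in the frame of notch_24 between -0.005 and 0.005 m and z of caul_24_mid in the frame of notch_24 between 0.008 and 0.016 m and angle between the x axis of caul_24_mid and the x axis of notch_24, either way round below 0.08 rad and y of caul_30_mid in the frame of notch_30 between -0.005 and 0.005 m and z of caul_30_mid in the frame of notch_30 between 0.011 and 0.019 m and angle between the x axis of caul_30_mid and the x axis of notch_30, either way round below 0.08 rad and y of caul_36_mid in the frame of notch_36 between -0.005 and 0.005 m and z of caul_36_mid in the frame of notch_36 between 0.014 and 0.022 m and angle between the x axis of caul_36_mid and the x axis of notch_36, either way round below 0.08 rad); the robot touches nothing.
It fails at once if the 18 mm caul is held in its notch with the fingers outside the two boards (y of caul_18_mid in the frame of notch_18 between -0.005 and 0.005 m and z of caul_18_mid in the frame of notch_18 between 0.005 and 0.013 m and angle between the x axis of caul_18_mid and the x axis of notch_18, either way round below 0.08 rad and contact force between the fingers and caul_18 above 1 N and contact force between the fingers and anything else above 1 N and y of the grasp point in the frame of notch_18 between -0.02 and 0.02 m and z of the grasp point in the frame of notch_18 between -0.01 and 0.05 m and (x of the grasp point in the frame of notch_18 above 0.035 m or x of the grasp point in the frame of notch_18 below -0.035 m)).
It fails at once if the 24 mm caul is held in its notch with the fingers outside the two boards (y of caul_24_mid in the frame of notch_24 between -0.005 and 0.005 m and z of caul_24_mid in the frame of notch_24 between 0.008 and 0.016 m and angle between the x axis of caul_24_mid and the x axis of notch_24, either way round below 0.08 rad and contact force between the fingers and caul_24 above 1 N and contact force between the fingers and anything else above 1 N and y of the grasp point in the frame of notch_24 between -0.02 and 0.02 m and z of the grasp point in the frame of notch_24 between -0.01 and 0.05 m and (x of the grasp point in the frame of notch_24 above 0.035 m or x of the grasp point in the frame of notch_24 below -0.035 m)).
It fails at once if the 30 mm caul is held in its notch with the fingers outside the two boards (y of caul_30_mid in the frame of notch_30 between -0.005 and 0.005 m and z of caul_30_mid in the frame of notch_30 between 0.011 and 0.019 m and angle between the x axis of caul_30_mid and the x axis of notch_30, either way round below 0.08 rad and contact force between the fingers and caul_30 above 1 N and contact force between the fingers and anything else above 1 N and y of the grasp point in the frame of notch_30 between -0.02 and 0.02 m and z of the grasp point in the frame of notch_30 between -0.01 and 0.05 m and (x of the grasp point in the frame of notch_30 above 0.035 m or x of the grasp point in the frame of notch_30 below -0.035 m)).
It fails at once if the 36 mm caul is held in its notch with the fingers outside the two boards (y of caul_36_mid in the frame of notch_36 between -0.005 and 0.005 m and z of caul_36_mid in the frame of notch_36 between 0.014 and 0.022 m and angle between the x axis of caul_36_mid and the x axis of notch_36, either way round below 0.08 rad and contact force between the fingers and caul_36 above 1 N and contact force between the fingers and anything else above 1 N and y of the grasp point in the frame of notch_36 between -0.02 and 0.02 m and z of the grasp point in the frame of notch_36 between -0.01 and 0.05 m and (x of the grasp point in the frame of notch_36 above 0.035 m or x of the grasp point in the frame of notch_36 below -0.035 m)).
It fails at once if a bystander (block plane, hex keys, router bits) is shifted by more than 30 mm (distance of any of block_plane, hex_key_set, router_bit_block from where it was at the start of the episode above 0.03 m).
Of caul_18, caul_24, caul_30, caul_36 only 3 to 4 are there at a start; the rules pass over those that are not, and their reading is None.
At some moment in a run one of caul_18, caul_24, caul_30, caul_36 may be knocked a few centimetres aside while the robot is not near it.
Once in a run the grip may slacken for a moment while it holds something.
It also fails if it takes over 210 s, if anything falls off the work surface, if the arm or the gripper's body presses on something with over 40 N, if the wrist force passes 120 N, or if a joint passes its speed limit or range.

## Working session

There is one attempt and no reset: what is moved stays moved. The work goes in short steps, Python scripts to look and compute and a tool call to move; the robot and the scene stay as the last step left them, time stands still between calls to the robot, and variables do not carry over. Pictures are saved under pics/ and viewed, at most 14 in all, crops included, and the job is handed in when it is done.

Besides the shell and the picture viewer there is one more tool, called as name(argument=value, ...) on one line, values as JSON. apply_moves: Moves the arm, as the interface text tells. Its arguments: {"type":"object","properties":{"commands":{"type":"array"},"jaw":{"type":"number"},"grip_force":{"type":"number"}},"required":["commands"]}

```bash
mkdir -p pics
cat > h.py <<'E'
import numpy as np, cv2
from station import sense, capture, finish_job, tip_extent
def pts(c):
    H,W=c["range_z"].shape
    K=np.array([[c["fx"],0,c["cx"]],[0,c["fy"],c["cy"]],[0,0,1.]])
    v,u=np.mgrid[0:H,0:W]
    p=np.stack([u.ravel(),v.ravel()],1).astype(np.float64)[:,None]
    n=cv2.undistortPoints(p,K,np.array([c["k1"],0,0,0.]))[:,0].reshape(H,W,2)
    z=c["range_z"]
    P=np.dstack([n[...,0]*z,n[...,1]*z,z])@np.array(c["attitude"]).T+np.array(c["origin"])
    P[z==0]=np.nan
    return P
def save(c,name,s=1): 
    im=cv2.cvtColor(c["pixels"],cv2.COLOR_RGB2BGR)
    cv2.imwrite("pics/"+name,cv2.resize(im,None,fx=s,fy=s,interpolation=cv2.INTER_CUBIC))
E
python3 - <<'E'
from h import *
import pickle
s=sense(); print(s,tip_extent)
for n in("top","scene"):
    c=capture(n); save(c,n+".png",1.5); pickle.dump(c,open(n+".pkl","wb")); print(c["origin"],c["fx"])
E
```

```text
{'t': 0.0, 'joint_pos': array([ 6.62926520e+01,  2.42828867e+01,  9.34325485e+01,  1.31048369e-03,
        6.23722748e+01, -1.08907168e+00]), 'qvel': array([ 0.07611952,  0.04836025,  0.05873596, -0.01870186, -0.08663692,
        0.04215161]), 'tau': array([-1.12520720e-03, -5.44618535e+01, -2.73666215e+01,  6.43422687e-02,
        2.27850740e-02, -1.10058850e-04]), 'tool_pos': array([0.24012063, 0.5764319 , 0.22991087]), 'eef_rot': array([[-9.23083486e-01,  3.84599110e-01, -6.34046845e-04],
       [ 3.84599629e-01,  9.23082436e-01, -1.39349523e-03],
       [ 4.93404793e-05, -1.53016662e-03, -9.99998828e-01]]), 'wrist_force': array([-0.13259094, -0.75111537,  0.21478054]), 'wrist_torque': array([ 0.01135939, -0.04951318,  0.00540119]), 'finger_force': 0.0, 'grip_width': 0.08792726717607453} 0.008
[0.43150029 0.24138332 1.14813049] 431.34046912796265
[0.80496925 0.9378868  0.73177465] 397.78876534339054
```

View pics/top.png

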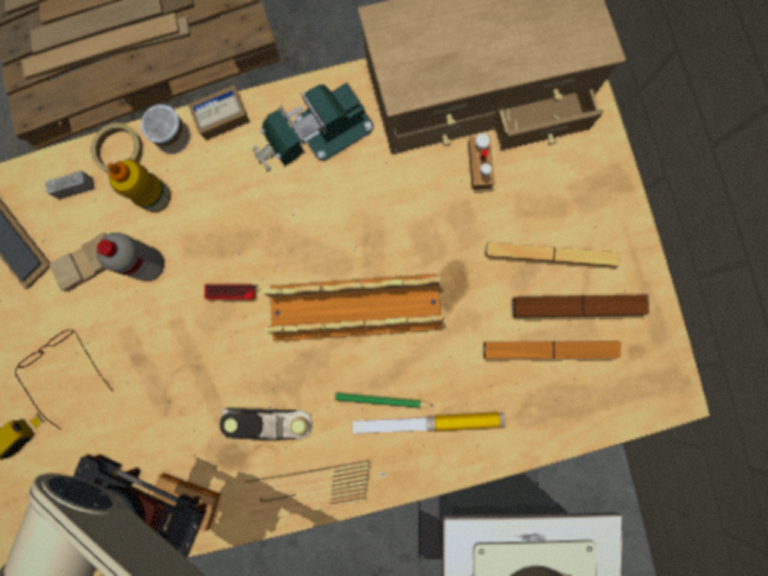

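View pics/scene.png

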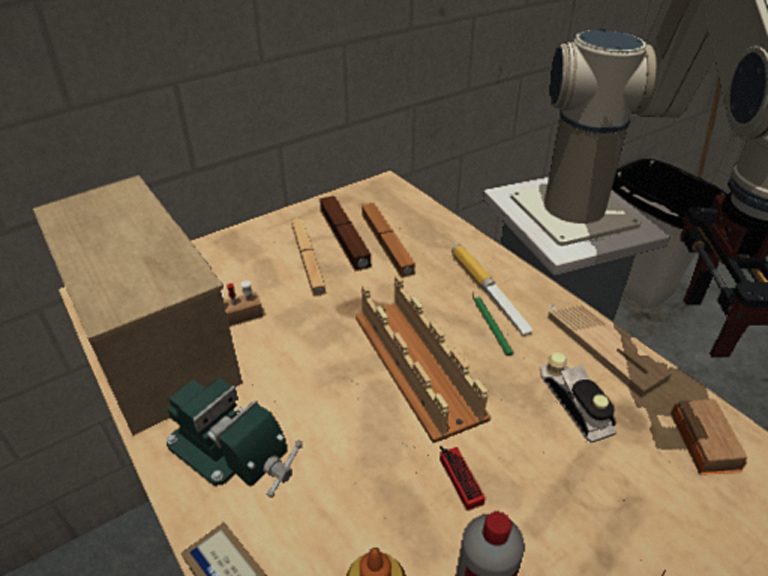

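The top view shows three cauls at the right: pale 24 at (552,255), dark at (580,306), which is about 36 mm wide, and brown 30 at (552,350). The rest is at (355,307), and I see no 18 mm caul. The plane is at (265,424), the hex keys at (230,292) and the router bits at (481,165).

Run:
```python
from h import *
import pickle
c=pickle.load(open("top.pkl","rb")); P=pts(c)
def rect(name,u0,v0,u1,v1,zl,zh,show=True):
    S=P[int(v0/1.5):int(v1/1.5),int(u0/1.5):int(u1/1.5)].reshape(-1,3)
    S=S[(S[:,2]>zl)&(S[:,2]<zh)]
    r=cv2.minAreaRect(S[:,:2].astype(np.float32)*1000)
    print(name,len(S),"z med %.4f"%np.median(S[:,2]),r); return S,r
rect("c24",470,230,635,280,.012,.06)
rect("c36",500,284,660,326,.02,.06)
rect("c30",470,330,635,368,.018,.06)
S,r=rect("rest",258,265,455,350,.05,.1)
rect("restbase",258,265,455,350,.006,.02)
rect("plane",210,400,320,445,.01,.1)
# bench colored: z of top heights, median
b=P[270:320,100:250,2]; print("bench",np.nanmedian(P[160:180,20:130,2]))
# rest board height profile along long axis
ctr=np.array(r[0])/1000; a=np.deg2rad(r[2]); d=np.array([np.cos(a),np.sin(a)])
if r[1][0]<r[1][1]: d=np.array([-d[1],d[0]])
if d[1]<0:d=-d
n=np.array([d[1],-d[0]])
print("d",d,"n",n,"ang",np.degrees(np.arctan2(d[1],d[0])))
S=P[170:240,165:310].reshape(-1,3); q=(S[:,:2]-ctr)
s=q@d; t=q@n
for side in(-1,1):
    m=(abs(t-side*.032)<.006)
    prof=[]
    for k in np.arange(-.152,.153,.004):
        mm=m&(abs(s-k)<.003)&(S[:,2]>.05); prof.append((int(k*1000), int(1000*np.nanmedian(S[mm,2])) if mm.any() else 0))
    print(side,prof)
```

```text
c24 856 z med 0.0248 ((615.5274658203125, -34.144081115722656), (239.5084991455078, 25.79729461669922), 86.2289810180664)
c36 1184 z med 0.0372 ((523.3948364257812, -80.99857330322266), (33.98271179199219, 241.17489624023438), 0.9103417992591858)
c30 1084 z med 0.0313 ((447.06634521484375, -29.47887420654297), (240.2633514404297, 29.02301788330078), 89.84420013427734)
rest 888 z med 0.0688 ((519.4198608398438, 316.07000732421875), (72.52566528320312, 296.69195556640625), 4.310294151306152)
restbase 3158 z med 0.0129 ((522.139404296875, 315.4098815917969), (146.5425262451172, 347.7121276855469), 0.844950795173645)
plane 905 z med 0.0449 ((314.6932373046875, 469.0436096191406), (153.01223754882812, 53.21453857421875), 88.27778625488281)
bench 0.026144806233822093
d [-0.07515789  0.99717165] n [0.99717165 0.07515789] ang 94.31029415130615
-1 [(-152, 0), (-148, 71), (-144, 77), (-139, 76), (-135, 75), (-131, 76), (-127, 69), (-123, 61), (-119, 60), (-115, 60), (-111, 60), (-107, 60), (-103, 59), (-99, 60), (-95, 60), (-91, 61), (-87, 60), (-83, 74), (-79, 76), (-75, 76), (-71, 76), (-67,
[... 710 characters left out ...]
0), (-107, 59), (-103, 59), (-99, 60), (-95, 59), (-91, 60), (-87, 60), (-83, 71), (-79, 75), (-75, 75), (-71, 74), (-67, 74), (-63, 75), (-59, 75), (-55, 75), (-51, 60), (-47, 59), (-43, 60), (-39, 60), (-35, 59), (-31, 60), (-27, 60), (-23, 59), (-19, 59), (-15, 68), (-11, 77), (-7, 76), (-3, 76), (0, 76), (4, 75), (8, 75), (12, 76), (16, 75), (20, 76), (24, 61), (28, 61), (32, 59), (36, 60), (40, 60), (44, 60), (48, 60), (52, 63), (56, 71), (60, 76), (64, 76), (68, 76), (72, 75), (76, 75), (80, 76), (84, 75), (88, 76), (92, 75), (96, 73), (100, 62), (104, 60), (108, 61), (112, 60), (116, 60), (120, 60), (124, 69), (128, 77), (132, 74), (136, 75), (140, 76), (144, 75), (148, 69), (152, 0)]
```

```bash
cat >> h.py <<'E'
def go(x,y,z,yaw):
    "yaw: world angle of the closing axis (tool y); prints slide/roll from the measured pose"
    s=sense(); R=s["eef_rot"]; d=R.T@(np.array([x,y,z])-s["tool_pos"])*1000
    a=np.degrees(np.arctan2(R[1,1],R[0,1])); r=(a-yaw+90)%180-90
    print("slide",d.round(1),"roll %.1f"%r,"|n|%.0f"%np.linalg.norm(d))
E
cat > go.py <<'E'
import sys; from h import *
go(*map(float,sys.argv[1:5]))
E
```

```text
(no output)
```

apply_moves(commands=[{"slide": [-581,-419,20],"roll": 71},{"slide": [-581,-419,20],"roll": 71},{"slide": [-581,-419,20],"roll": 71},{"slide": [-581,-419,20],"roll": 71},{"slide": [-581,-419,20],"roll": 71}], jaw=0.3, grip_force=40)

```text
t: 0.72
tool_pos: [0.4046, 0.309, 0.2218]
eef_rot: [[-0.231, 0.973, -0.0], [0.973, 0.231, -0.0], [-0.0, -0.0, -1.0]]
wrist_force: [1.3, 0.3, 0.9]
grip_width: 0.0573
finger_force: 0.0
```

```bash
python3 go.py 0.6155 -0.034 0.2 -3.8
```

```text
slide [-382.4  126.1   21.8] roll 17.1 |n|403
```

apply_moves(commands=[{"slide": [-382,126,20],"roll": 17},{"slide": [-382,126,20],"roll": 17},{"slide": [-382,126,20],"roll": 17},{"slide": [-382,126,20],"roll": 17},{"slide": [-382,126,20],"roll": 17}])

```text
t: 1.35
tool_pos: [0.5697, 0.0439, 0.2062]
eef_rot: [[0.058, 0.998, -0.0], [0.998, -0.058, 0.0], [0.0, -0.0, -1.0]]
wrist_force: [0.6, 0.1, 0.7]
grip_width: 0.057
finger_force: 0.0
```

```bash
python3 go.py 0.6155 -0.034 0.15 -3.8
```

```text
slide [-75.1  50.3  56.2] roll 0.5 |n|106
```

apply_moves(commands=[{"slide": [-75,50,30],"roll": 0.5},{"slide": [-75,50,56],"roll": 0.5},{"slide": [-75,50,56],"roll": 0.5},{"slide": [-75,50,56],"roll": 0.5}])

```text
t: 1.85
tool_pos: [0.6141, -0.0313, 0.1506]
eef_rot: [[0.067, 0.998, -0.001], [0.998, -0.067, 0.0], [0.0, -0.001, -1.0]]
wrist_force: [0.3, 0.0, 0.5]
grip_width: 0.0576
finger_force: 0.0
```

```bash
python3 - <<'E'
from h import *
c=capture("wrist"); save(c,"w1.png",1.2); P=pts(c)
S=P.reshape(-1,3); m=(S[:,2]>.018)&(S[:,2]<.034)&(S[:,0]>.59)&(S[:,0]<.65)&(abs(S[:,1]+.034)<.15)
print(m.sum(),np.median(S[m,2]),cv2.minAreaRect(S[m,:2].astype(np.float32)*1000),c["origin"])
E
python3 go.py 0.6155 -0.034 0.011 -3.8
```

```text
4878 0.024839965556642196 ((616.6873779296875, -19.565902709960938), (211.63128662109375, 24.100296020507812), 85.789306640625) [0.61780569 0.03701766 0.30553376]
slide [ -3.    1.1 140.3] roll 0.0 |n|140
```

View pics/w1.png

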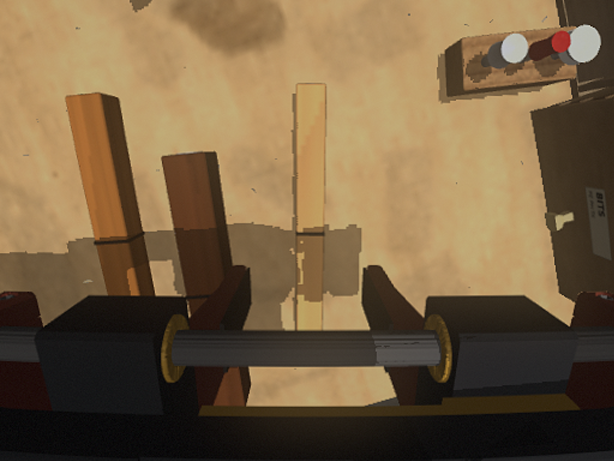

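The wrist view shows the pale bar centred between the open fingers, with its black line at about (310,233). I'll descend and grip.

apply_moves(commands=[{"slide": [-3,1,60],"roll": 0},{"slide": [-3,1,110],"roll": 0},{"slide": [-3,1,140],"roll": 0},{"slide": [-3,1,140],"roll": 0}])

```text
t: 2.4
tool_pos: [0.6155, -0.0335, 0.0106]
eef_rot: [[0.065, 0.998, 0.0], [0.998, -0.065, 0.0], [0.0, 0.0, -1.0]]
wrist_force: [-0.2, 0.1, 0.9]
grip_width: 0.0574
finger_force: 0.0
```

```bash
python3 -c "
from h import *
s=sense();print(s['tool_pos'],s['wrist_force'],s['wrist_torque'])"
```

```text
[ 0.61549682 -0.03350355  0.01057491] [-0.17147046  0.14680617  0.94784521] [-0.0715622   0.06730124  0.03555771]
```

apply_moves(commands=[{"slide": [0,0,0],"roll": 0},{"slide": [0,0,0],"roll": 0},{"slide": [0,0,0],"roll": 0},{"slide": [0,0,-8],"roll": 0},{"slide": [0,0,-15],"roll": 0}], jaw=-1)

```text
t: 3.02
tool_pos: [0.6147, -0.0349, 0.0255]
eef_rot: [[0.067, 0.998, -0.001], [0.998, -0.067, 0.0], [0.0, -0.001, -1.0]]
wrist_force: [0.0, 0.0, -5.3]
grip_width: 0.0239
finger_force: 40.0
```

apply_moves(commands=[{"slide": [0,0,0],"roll": 0},{"slide": [0,0,0],"roll": 0}])

```text
t: 3.28
tool_pos: [0.615, -0.035, 0.0252]
eef_rot: [[0.067, 0.998, -0.001], [0.998, -0.067, 0.0], [0.0, -0.001, -1.0]]
wrist_force: [0.8, 0.5, -5.5]
grip_width: 0.0237
finger_force: 40.0
```

```bash
python3 -c "
from h import *
s=sense();print(s['tool_pos'],s['wrist_force'],s['wrist_torque'],s['grip_width'])
c=capture('wrist');P=pts(c).reshape(-1,3)
m=(abs(P[:,0]-.6155-.07*(P[:,1]+.034))<.008)&(P[:,2]>.015)&(P[:,2]<.1)&(P[:,1]>0)&(P[:,1]<.12)
print(np.polyfit(P[m,1]+.034,P[m,2],1),m.sum())"
```

```text
[ 0.61498033 -0.03497479  0.02522946] [ 0.84131618  0.48242774 -5.52318996] [0.17722054 0.04590832 0.01814548] 0.02365266932325181
[0.00521927 0.03459298] 5852
```

apply_moves(commands=[{"slide": [0,0,8],"roll": 0},{"slide": [0,0,14.5],"roll": 0},{"slide": [0,0,14.5],"roll": 0}])

```text
t: 3.7
tool_pos: [0.6154, -0.035, 0.0134]
eef_rot: [[0.066, 0.998, -0.0], [0.998, -0.066, -0.0], [-0.0, -0.0, -1.0]]
wrist_force: [-9.2, 0.4, 26.1]
grip_width: 0.0233
finger_force: 40.0
```

apply_moves(commands=[{"slide": [0,0,0],"roll": 0},{"slide": [0,0,0],"roll": 0},{"slide": [-20,0,0],"roll": 0},{"slide": [-42,0,0],"roll": 0},{"slide": [-42,0,0],"roll": 0}], jaw=0.1)

```text
t: 4.32
tool_pos: [0.6123, -0.0794, 0.0107]
eef_rot: [[0.07, 0.998, -0.0], [0.998, -0.07, -0.0], [-0.0, -0.0, -1.0]]
wrist_force: [-0.2, -0.1, 0.1]
grip_width: 0.0485
finger_force: 0.0
```

apply_moves(commands=[{"slide": [0,0,0],"roll": 0},{"slide": [0,0,0],"roll": 0},{"slide": [0,0,0],"roll": 0},{"slide": [0,0,-10],"roll": 0},{"slide": [0,0,-20],"roll": 0}], jaw=-1)

```text
t: 4.95
tool_pos: [0.612, -0.0765, 0.0311]
eef_rot: [[0.067, 0.998, -0.001], [0.998, -0.067, 0.0], [0.0, -0.001, -1.0]]
wrist_force: [-0.4, 0.3, -5.2]
grip_width: 0.0238
finger_force: 40.0
```

apply_moves(commands=[{"slide": [0,0,-10],"roll": 0},{"slide": [0,0,-10],"roll": 0}])

```text
t: 5.2
tool_pos: [0.6133, -0.077, 0.0422]
eef_rot: [[0.067, 0.998, 0.002], [0.998, -0.067, -0.0], [-0.0, 0.002, -1.0]]
wrist_force: [1.3, 0.4, -5.9]
grip_width: 0.0237
finger_force: 40.0
```

```bash
cat > bal.py <<'E'
from h import *
def avg(n=5):
    T=[];F=[]
    for i in range(n):
        c=capture('wrist'); s=sense(); T.append(s['wrist_torque']);F.append(s['wrist_force'])
    return c,s,np.mean(F,0),np.mean(T,0),np.std(T,0)
if __name__=="__main__":
    import sys; h=float(sys.argv[1])
    c,s,F,T,sd=avg(); p=s['tool_pos']; bx=s['eef_rot'][:,0]; by=s['eef_rot'][:,1]
    print(p,F.round(2),T.round(3),sd.round(3),'w',s['grip_width'])
    # moment about the closing axis -> offset along tool x
    print('offset along tool x mm',1000*(T@by)/( -(F[2])) *np.sign(np.cross(bx,[0,0,1.])@by)*-1)
    P=pts(c).reshape(-1,3); q=P-p; a=q@bx; b=q@by
    m=(abs(b)<.3*h)&(P[:,2]>.016)&(abs(a)<.22)&(P[:,2]<p[2]+.05)
    aa,zz=a[m],P[m,2]
    e=np.polyfit(aa,zz,1); r=abs(zz-np.polyval(e,aa))<.006; e=np.polyfit(aa[r],zz[r],1)
    print('tilt deg',np.degrees(np.arctan(e[0])),'top z at grip',e[1],'visible a',np.percentile(aa,[1,99]))
E
python3 bal.py .024
```

```text
[ 0.61219674 -0.07681352  0.04057423] [-0.15 -0.26 -5.53] [-0.053  0.062  0.003] [0.034 0.039 0.041] w 0.024012278187148517
offset along tool x mm 10.3510885118174
tilt deg 0.016273555933910097 top z at grip 0.05461622921741697 visible a [-0.05377533  0.12131011]
```

apply_moves(commands=[{"slide": [0,0,-60],"roll": 0},{"slide": [0,0,-110],"roll": -8},{"slide": [30,-10,-115],"roll": -18},{"slide": [70,-25,-120],"roll": -28},{"slide": [120,-40,-120],"roll": -38}])

```text
t: 6.08
tool_pos: [0.5803, 0.0461, 0.1612]
eef_rot: [[-0.565, 0.825, 0.001], [0.825, 0.565, -0.0], [-0.0, 0.0, -1.0]]
wrist_force: [1.4, 1.1, -5.5]
grip_width: 0.0239
finger_force: 40.0
```

```bash
python3 go.py 0.5166 0.354 0.16 94.3
```

```text
slide [290.  121.4   1.2] roll -59.9 |n|314
```

apply_moves(commands=[{"slide": [50,20,0],"roll": -10},{"slide": [100,42,0],"roll": -20},{"slide": [150,63,0],"roll": -30},{"slide": [200,84,0],"roll": -40},{"slide": [250,105,0],"roll": -50}])

```text
t: 6.7
tool_pos: [0.5263, 0.3129, 0.1605]
eef_rot: [[-0.995, 0.096, -0.001], [0.096, 0.995, -0.0], [0.001, -0.0, -1.0]]
wrist_force: [0.2, -0.1, -5.1]
grip_width: 0.024
finger_force: 40.0
```

```bash
python3 go.py 0.5166 0.354 0.16 94.3
```

```text
slide [13.6 40.   0.5] roll -9.8 |n|42
```

apply_moves(commands=[{"slide": [7,20,0],"roll": -5},{"slide": [13.6,40,0],"roll": -9.8},{"slide": [13.6,40,0],"roll": -9.8},{"slide": [13.6,40,0],"roll": -9.8}])

```text
t: 7.2
tool_pos: [0.5174, 0.3519, 0.1605]
eef_rot: [[-0.998, -0.068, -0.001], [-0.068, 0.998, -0.001], [0.001, -0.001, -1.0]]
wrist_force: [-0.1, 0.0, -6.1]
grip_width: 0.0235
finger_force: 40.0
```

```bash
cat > fit.py <<'E'
# notch lines relative to the tool, seen by the wrist camera: python3 fit.py barwidth nominal_offset
from h import *
import sys
w=float(sys.argv[1]); 
c=capture("wrist"); s=sense(); save(c,sys.argv[2]); P=pts(c).reshape(-1,3)
ctr=np.array([.5194,.3161]); a=np.deg2rad(94.31); d=np.array([np.cos(a),np.sin(a)]); n=np.array([d[1],-d[0]])
q=P[:,:2]-ctr; S=q@d; t=q@n; z=P[:,2]
for side in(-1,1):
    m=(abs(t-side*.032)<.0025)&(z>.07)&(z<.08)
    o=np.sort(S[m]); g=np.diff(o); i=np.where(g>.012)[0]
    print(side,'gaps(lo,hi,mid,width)',[(round(o[k]*1e3,1),round(o[k+1]*1e3,1),round((o[k]+o[k+1])*500,1),round(g[k]*1e3,1)) for k in i])
    mt=(abs(t-side*.032)<.02)&(z>.07)&(z<.08); print('   t mean of board top',np.median(t[mt]) if mt.any() else None, mt.sum())
tp=s['tool_pos']; print('tool S,t',(tp[:2]-ctr)@d,(tp[:2]-ctr)@n)
m=(z>tp[2]-.012)&(z<tp[2]+.03)&(abs((P[:,:2]-tp[:2])@s['eef_rot'][:2,1])<.04)
if m.sum()>50:
    B=P[m,:2]; r=cv2.minAreaRect(B.astype(np.float32)*1000); print('bar',r,'zmed',np.median(z[m]), 'S of centre',((np.array(r[0])/1000-ctr)@d).round(4))
E
python3 fit.py .024 w2.png; python3 go.py 0.5166 0.354 0.16 94.3
```

```text
-1 gaps(lo,hi,mid,width) [(np.float64(-125.9), np.float64(-83.8), np.float64(-104.8), np.float64(42.2)), (np.float64(-51.8), np.float64(-16.1), np.float64(-33.9), np.float64(35.7)), (np.float64(15.0), np.float64(55.6), np.float64(35.3), np.float64(40.5)), (np.float64(98.1), np.float64(121.5), np.float64(109.8), np.float64(23.3))]
   t mean of board top -0.03106036188185384 1770
1 gaps(lo,hi,mid,width) [(np.float64(-126.1), np.float64(-85.1), np.float64(-105.6), np.float64(41.0)), (np.float64(-53.1), np.float64(-16.3), np.float64(-34.7), np.float64(36.9)), (np.float64(0.2), np.float64(70.9), np.float64(35.6), np.float64(70.7)), (np.float64(98.0), np.float64(121.2), np.float64(109.6), np.float64(23.2))]
   t mean of board top 0.03183358788676053 1297
tool S,t 0.03564306370373942 0.0008630297649048394
bar ((484.598876953125, 351.6577453613281), (43.47932815551758, 182.79605102539062), 88.6784439086914) zmed 0.1738202965288262 S of centre 0.0381
slide [0.8 2.4 0.6] roll -0.4 |n|3
```

View pics/w2.png

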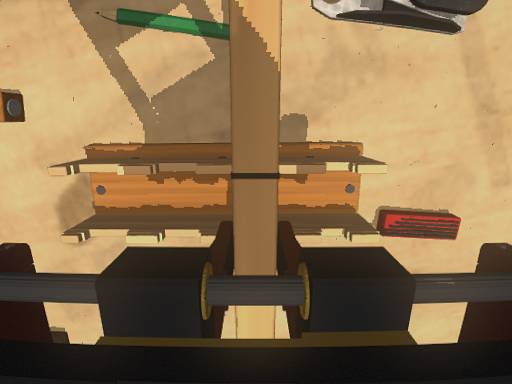

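The wrist view shows the pale bar held above the rest with its middle line at (256,176). Both boards' notches appear at rows 168 and 236. The notch lines agree with the top view to within 1 mm.

apply_moves(commands=[{"slide": [0,2.4,0],"roll": -0.4},{"slide": [0,2.4,40],"roll": -0.4},{"slide": [0,2.4,60],"roll": -0.4},{"slide": [0,2.4,60],"roll": -0.4},{"slide": [0,2.4,60],"roll": -0.4}])

```text
t: 7.88
tool_pos: [0.5182, 0.3552, 0.1018]
eef_rot: [[-0.997, -0.076, 0.001], [-0.076, 0.997, 0.001], [-0.001, 0.001, -1.0]]
wrist_force: [-0.2, 0.3, -4.7]
grip_width: 0.0235
finger_force: 40.0
```

```bash
python3 go.py 0.5166 0.354 0.071 94.3
```

```text
slide [ 1.7 -1.1 30.8] roll 0.1 |n|31
```

apply_moves(commands=[{"slide": [1,-0.7,10],"roll": 0},{"slide": [1,-0.7,20],"roll": 0},{"slide": [1,-0.7,27],"roll": 0},{"slide": [1,-0.7,31],"roll": 0},{"slide": [1,-0.7,31],"roll": 0}])

```text
t: 8.5
tool_pos: [0.5162, 0.354, 0.072]
eef_rot: [[-0.997, -0.076, -0.001], [-0.076, 0.997, -0.001], [0.001, -0.0, -1.0]]
wrist_force: [-7.1, -4.5, 16.7]
grip_width: 0.024
finger_force: 40.0
```

```bash
python3 go.py 0.5166 0.354 0.071 94.3; python3 fit.py .024 w3.png
```

```text
slide [-0.4 -0.1  1. ] roll 0.1 |n|1
-1 gaps(lo,hi,mid,width) [(np.float64(-51.0), np.float64(-15.5), np.float64(-33.3), np.float64(35.5)), (np.float64(22.8), np.float64(52.3), np.float64(37.5), np.float64(29.5)), (np.float64(98.1), np.float64(120.5), np.float64(109.3), np.float64(22.4))]
   t mean of board top -0.03118457074478069 4253
1 gaps(lo,hi,mid,width) []
   t mean of board top None 0
tool S,t 0.03805069668351177 -0.0003131211385599712
bar ((482.9059753417969, 352.2220458984375), (78.25733947753906, 179.6847381591797), 76.8733139038086) zmed 0.08474327732246084 S of centre 0.0388
```

View pics/w3.png

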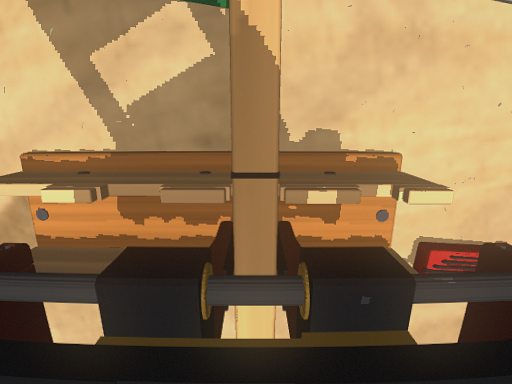

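The bar sits in the notch at column 255 and presses on the floor with 17 N. I'll release it and retreat.

apply_moves(commands=[{"slide": [0,0,-1],"roll": 0},{"slide": [0,0,-1],"roll": 0},{"slide": [0,0,-1],"roll": 0},{"slide": [0,0,-40],"roll": 0},{"slide": [0,0,-95],"roll": 0}], jaw=0.05)

```text
t: 9.18
tool_pos: [0.5156, 0.3535, 0.1641]
eef_rot: [[-0.997, -0.076, -0.003], [-0.076, 0.997, -0.002], [0.003, -0.002, -1.0]]
wrist_force: [1.2, 0.5, -1.0]
grip_width: 0.0462
finger_force: 0.0
```

apply_moves(commands=[{"slide": [0,0,-20],"roll": 10},{"slide": [0,-62,-20],"roll": 21},{"slide": [0,-124,-20],"roll": 32},{"slide": [0,-186,-20],"roll": 43},{"slide": [0,-248,-20],"roll": 53}])

```text
t: 9.8
tool_pos: [0.5355, 0.1051, 0.185]
eef_rot: [[-0.657, 0.754, 0.0], [0.754, 0.657, 0.0], [-0.0, 0.0, -1.0]]
wrist_force: [0.4, -0.2, 0.3]
grip_width: 0.0461
finger_force: 0.0
```

```bash
python3 - <<'E'
from h import *
c=capture("top"); save(c,"top2.png",1.5); P=pts(c)
S=P.reshape(-1,3); S=S[np.isfinite(S[:,2])]
def box(nm,x0,x1,y0,y1,zl,zh):
    m=(S[:,0]>x0)&(S[:,0]<x1)&(S[:,1]>y0)&(S[:,1]<y1)&(S[:,2]>zl)&(S[:,2]<zh)
    if m.sum()>20: print(nm,m.sum(),np.median(S[m,2]),cv2.minAreaRect(S[m,:2].astype(np.float32)*1000))
box("c36",.48,.57,-.25,.07,.03,.045); box("c30",.40,.485,-.25,.12,.022,.037); box("placed",.3,.75,.33,.38,.08,.09)
E
python3 go.py 0.523 -0.081 0.13 0.9
```

```text
c36 383 0.03737673705500466 ((523.5556640625, -83.40457153320312), (33.629974365234375, 234.5107879638672), 0.8363377451896667)
c30 52 0.03050360598043056 ((446.365478515625, 86.64026641845703), (30.765487670898438, 11.49997329711914), 14.485372543334961)
placed 939 0.08489293951197574 ((471.74652099609375, 355.8200988769531), (238.4289093017578, 36.23931121826172), 4.442452907562256)
slide [-128.9 -126.2   55.3] roll 39.6 |n|189
```

View pics/top2.png

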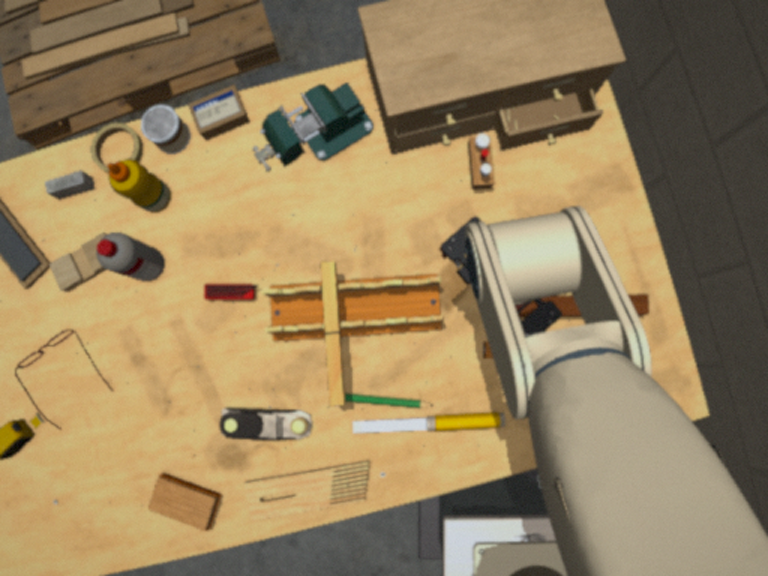

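The 24 caul lies level in its notch at (333,330) and stayed there. The 36 caul is where it was, so it's next.

apply_moves(commands=[{"slide": [-50,-48,0],"roll": 10},{"slide": [-90,-88,10],"roll": 20},{"slide": [-129,-126,20],"roll": 30},{"slide": [-129,-126,50],"roll": 39.6},{"slide": [-129,-126,55],"roll": 39.6}], jaw=0.36)

```text
t: 10.48
tool_pos: [0.525, -0.0735, 0.1284]
eef_rot: [[-0.032, 0.999, -0.003], [0.999, 0.032, 0.001], [0.001, -0.003, -1.0]]
wrist_force: [0.5, 0.7, 0.3]
grip_width: 0.0597
finger_force: 0.0
```

```bash
python3 - <<'E'
from h import *
c=capture("wrist"); S=pts(c).reshape(-1,3)
for nm,x0,x1,zl,zh in(("36",.49,.56,.03,.045),("30",.41,.485,.022,.036)):
    m=(S[:,2]>zl)&(S[:,2]<zh)&(S[:,0]>x0)&(S[:,0]<x1)&(S[:,1]<.15)
    if m.sum()>50: print(nm,m.sum(),np.median(S[m,2]),cv2.minAreaRect(S[m,:2].astype(np.float32)*1000),S[m,1].max())
E
python3 go.py 0.523 -0.081 0.011 0.9
```

```text
36 8833 0.036873782352570494 ((522.984375, -79.75428771972656), (36.570343017578125, 239.1534423828125), 0.9940956234931946) 0.03989651435836233
30 8634 0.03074339117533989 ((446.4517822265625, -22.187606811523438), (31.056270599365234, 225.3489227294922), 0.11300497502088547) 0.09048771924421789
slide [ -8.   -2.3 117.7] roll 1.1 |n|118
```

apply_moves(commands=[{"slide": [-8,-2.3,30],"roll": 1},{"slide": [-8,-2.3,80],"roll": 1},{"slide": [-8,-2.3,115],"roll": 1},{"slide": [-8,-2.3,117],"roll": 1}])

```text
t: 11.02
tool_pos: [0.5232, -0.0801, 0.0117]
eef_rot: [[-0.018, 1.0, -0.004], [1.0, 0.018, 0.001], [0.001, -0.004, -1.0]]
wrist_force: [0.5, -0.2, -0.2]
grip_width: 0.0596
finger_force: 0.0
```

apply_moves(commands=[{"slide": [0,0,0],"roll": 0},{"slide": [0,0,0],"roll": 0},{"slide": [0,0,0],"roll": 0},{"slide": [0,0,-8],"roll": 0},{"slide": [0,0,-15],"roll": 0}], jaw=-1)

```text
t: 11.65
tool_pos: [0.5238, -0.0812, 0.0283]
eef_rot: [[-0.014, 1.0, -0.001], [1.0, 0.014, 0.0], [0.0, -0.001, -1.0]]
wrist_force: [-1.7, 0.2, -4.9]
grip_width: 0.0358
finger_force: 40.0
```

apply_moves(commands=[{"slide": [0,0,-8],"roll": 0},{"slide": [0,0,-8],"roll": 0}])

```text
t: 11.9
tool_pos: [0.5246, -0.0814, 0.0366]
eef_rot: [[-0.014, 1.0, 0.001], [1.0, 0.014, -0.0], [-0.0, 0.001, -1.0]]
wrist_force: [0.0, 1.5, -6.2]
grip_width: 0.0356
finger_force: 40.0
```

```bash
python3 bal.py .036
```

```text
[ 0.5238761  -0.08124001  0.03564317] [-0.2  -0.41 -5.61] [0.206 0.052 0.013] [0.01  0.023 0.006] w 0.03567346836087531
offset along tool x mm -36.772756742938064
tilt deg 0.1406795088853653 top z at grip 0.05818766397715191 visible a [-0.0464562   0.11804377]
```

apply_moves(commands=[{"slide": [0,0,15],"roll": 0},{"slide": [0,0,22],"roll": 0},{"slide": [0,0,23.5],"roll": 0},{"slide": [0,0,23.5],"roll": 0}])

```text
t: 12.65
tool_pos: [0.5234, -0.0812, 0.0134]
eef_rot: [[-0.014, 1.0, -0.002], [1.0, 0.014, 0.0], [0.0, -0.002, -1.0]]
wrist_force: [-8.8, 1.3, 21.0]
grip_width: 0.0359
finger_force: 40.0
```

apply_moves(commands=[{"slide": [0,0,0],"roll": 0},{"slide": [0,0,0],"roll": 0},{"slide": [-20,-0.3,0],"roll": 0},{"slide": [-38,-0.5,0],"roll": 0},{"slide": [-38,-0.5,0],"roll": 0}], jaw=0.32)

```text
t: 13.28
tool_pos: [0.5243, -0.1212, 0.0124]
eef_rot: [[-0.011, 1.0, 0.0], [1.0, 0.011, -0.0], [-0.0, 0.0, -1.0]]
wrist_force: [-0.3, 0.4, -0.7]
grip_width: 0.0578
finger_force: 0.0
```

apply_moves(commands=[{"slide": [0,0,0],"roll": 0},{"slide": [0,0,0],"roll": 0},{"slide": [0,0,0],"roll": 0},{"slide": [0,0,-10],"roll": 0},{"slide": [0,0,-20],"roll": 0}], jaw=-1)

```text
t: 13.9
tool_pos: [0.5237, -0.119, 0.0327]
eef_rot: [[-0.014, 1.0, -0.001], [1.0, 0.014, 0.0], [0.0, -0.001, -1.0]]
wrist_force: [0.9, 0.7, -6.0]
grip_width: 0.036
finger_force: 40.0
```

apply_moves(commands=[{"slide": [0,0,-10],"roll": 0},{"slide": [0,0,-10],"roll": 0}])

```text
t: 14.15
tool_pos: [0.5249, -0.1194, 0.0435]
eef_rot: [[-0.014, 1.0, 0.002], [1.0, 0.014, -0.0], [-0.001, 0.002, -1.0]]
wrist_force: [-0.2, 0.1, -5.6]
grip_width: 0.036
finger_force: 40.0
```

```bash
python3 bal.py .036
```

```text
[ 0.52389943 -0.11922622  0.04216829] [-0.26 -0.18 -5.73] [ 0.02   0.071 -0.001] [0.035 0.008 0.036] w 0.03552160301367158
offset along tool x mm -3.7134997619847345
tilt deg 0.04038531099015097 top z at grip 0.06668792614802294 visible a [-0.0445662   0.11736984]
```

apply_moves(commands=[{"slide": [0,0,-60],"roll": 0},{"slide": [20,0,-110],"roll": -8},{"slide": [70,0,-110],"roll": -18},{"slide": [120,0,-110],"roll": -28},{"slide": [170,0,-110],"roll": -38}])

```text
t: 15.02
tool_pos: [0.5213, 0.052, 0.1523]
eef_rot: [[-0.631, 0.776, -0.0], [0.776, 0.631, -0.0], [0.0, -0.0, -1.0]]
wrist_force: [0.1, 0.1, -5.1]
grip_width: 0.0356
finger_force: 40.0
```

```bash
python3 go.py 0.5273 0.2111 0.15 94.3
```

```text
slide [119.7 104.9   2.3] roll -55.2 |n|159
```

apply_moves(commands=[{"slide": [24,21,0],"roll": -10},{"slide": [48,42,0],"roll": -20},{"slide": [72,63,0],"roll": -30},{"slide": [96,84,0],"roll": -40},{"slide": [120,105,0],"roll": -50}])

```text
t: 15.65
tool_pos: [0.5279, 0.2109, 0.1518]
eef_rot: [[-1.0, 0.015, -0.001], [0.015, 1.0, -0.001], [0.001, -0.001, -1.0]]
wrist_force: [-0.4, 1.0, -5.1]
grip_width: 0.0357
finger_force: 40.0
```

apply_moves(commands=[{"slide": [0,0,0],"roll": -5},{"slide": [0,0,0],"roll": -5},{"slide": [0,0,0],"roll": -5}])

```text
t: 16.02
tool_pos: [0.5281, 0.2096, 0.1521]
eef_rot: [[-0.998, -0.064, -0.001], [-0.064, 0.998, -0.0], [0.001, -0.0, -1.0]]
wrist_force: [0.3, -0.1, -5.3]
grip_width: 0.0361
finger_force: 40.0
```

```bash
python3 go.py 0.5273 0.2111 0.15 94.3;python3 fit.py .036 w4.png
```

```text
slide [0.7 1.6 2.1] roll -0.6 |n|3
-1 gaps(lo,hi,mid,width) [(np.float64(-138.2), np.float64(-75.4), np.float64(-106.8), np.float64(62.8)), (np.float64(-52.4), np.float64(-16.5), np.float64(-34.5), np.float64(36.0)), (np.float64(27.1), np.float64(53.7), np.float64(40.4), np.float64(26.6))]
   t mean of board top -0.031051410392319987 1605
1 gaps(lo,hi,mid,width) [(np.float64(-52.1), np.float64(-16.1), np.float64(-34.1), np.float64(36.0)), (np.float64(26.8), np.float64(54.7), np.float64(40.8), np.float64(27.9)), (np.float64(96.2), np.float64(119.8), np.float64(108.0), np.float64(23.6))]
   t mean of board top 0.0316233745113272 1262
tool S,t -0.10693413705135711 0.0008423106096790803
bar ((491.7154541015625, 207.5353546142578), (166.7710418701172, 55.953041076660156), 3.366659641265869) zmed 0.1765671465594361 S of centre -0.1062
```

apply_moves(commands=[{"slide": [0.7,1.6,0],"roll": -0.6},{"slide": [0.7,1.6,30],"roll": -0.6},{"slide": [0.7,1.6,50],"roll": -0.6},{"slide": [0.7,1.6,50],"roll": -0.6},{"slide": [0.7,1.6,50],"roll": -0.6}])

```text
t: 16.7
tool_pos: [0.5282, 0.2117, 0.1031]
eef_rot: [[-0.997, -0.076, 0.001], [-0.076, 0.997, 0.0], [-0.001, 0.0, -1.0]]
wrist_force: [0.6, -0.7, -6.0]
grip_width: 0.0359
finger_force: 40.0
```

```bash
python3 go.py 0.5273 0.2111 0.0725 94.3
```

```text
slide [ 1.  -0.5 30.6] roll 0.1 |n|31
```

apply_moves(commands=[{"slide": [0.8,-0.5,10],"roll": 0},{"slide": [0.8,-0.5,20],"roll": 0},{"slide": [0.8,-0.5,27],"roll": 0},{"slide": [0.8,-0.5,31],"roll": 0},{"slide": [0.8,-0.5,31],"roll": 0}])

```text
t: 17.32
tool_pos: [0.5265, 0.2109, 0.0724]
eef_rot: [[-0.997, -0.077, -0.001], [-0.077, 0.997, -0.0], [0.001, -0.0, -1.0]]
wrist_force: [-5.6, -2.8, 8.4]
grip_width: 0.0355
finger_force: 40.0
```

```bash
python3 go.py 0.5273 0.2111 0.0715 94.3;python3 fit.py .036 w5.png
```

```text
slide [-0.8  0.2  0.9] roll 0.1 |n|1
-1 gaps(lo,hi,mid,width) [(np.float64(-127.1), np.float64(-84.4), np.float64(-105.8), np.float64(42.8)), (np.float64(-52.3), np.float64(-17.0), np.float64(-34.6), np.float64(35.3))]
   t mean of board top -0.031275662465348526 3537
1 gaps(lo,hi,mid,width) []
   t mean of board top 0.041679557713945 324
tool S,t -0.10547145689352186 -0.0008307051201031202
bar ((489.94683837890625, 208.09939575195312), (166.80758666992188, 80.00460052490234), 3.9494287967681885) zmed 0.09681717934111292 S of centre -0.1055
```

apply_moves(commands=[{"slide": [0,0,-0.5],"roll": 0},{"slide": [0,0,-0.5],"roll": 0},{"slide": [0,0,-0.5],"roll": 0},{"slide": [0,0,-40],"roll": 0},{"slide": [0,0,-95],"roll": 0}], jaw=0.25)

```text
t: 18.0
tool_pos: [0.5259, 0.2106, 0.1661]
eef_rot: [[-0.997, -0.077, -0.003], [-0.077, 0.997, -0.001], [0.003, -0.001, -1.0]]
wrist_force: [0.3, 1.1, 0.2]
grip_width: 0.0548
finger_force: 0.0
```

```bash
python3 go.py 0.447 -0.029 0.13 -0.1
```

```text
slide [  96.9 -232.8   36.6] roll -85.5 |n|255
```

apply_moves(commands=[{"slide": [0,-40,-10],"roll": 10},{"slide": [20,-90,-10],"roll": 20},{"slide": [45,-135,-10],"roll": 31},{"slide": [70,-185,-10],"roll": 42},{"slide": [97,-233,-10],"roll": 52}])

```text
t: 18.62
tool_pos: [0.4476, -0.0302, 0.1766]
eef_rot: [[-0.67, 0.742, 0.001], [0.742, 0.67, -0.0], [-0.001, 0.001, -1.0]]
wrist_force: [0.1, -0.6, -0.4]
grip_width: 0.0549
finger_force: 0.0
```

```bash
python3 go.py 0.447 -0.029 0.13 -0.1
```

```text
slide [ 1.3  0.3 46.6] roll 42.2 |n|47
```

apply_moves(commands=[{"slide": [0,0,10],"roll": 10},{"slide": [0,0,20],"roll": 20},{"slide": [0,0,30],"roll": 30},{"slide": [0,0,46],"roll": 40},{"slide": [0,0,46],"roll": 42}])

```text
t: 19.25
tool_pos: [0.4474, -0.0287, 0.1297]
eef_rot: [[-0.007, 1.0, -0.002], [1.0, 0.007, 0.0], [0.0, -0.002, -1.0]]
wrist_force: [0.5, -0.4, 0.4]
grip_width: 0.0549
finger_force: 0.0
```

```bash
python3 - <<'E'
from h import *
c=capture("wrist"); save(c,"w6.png"); S=pts(c).reshape(-1,3)
m=(S[:,2]>.022)&(S[:,2]<.038)&(S[:,0]>.40)&(S[:,0]<.50)&(S[:,1]<.16)
print(m.sum(),np.median(S[m,2]),cv2.minAreaRect(S[m,:2].astype(np.float32)*1000),S[m,1].max())
E
python3 go.py 0.447 -0.029 0.0115 -0.1
```

```text
7108 0.03085530195111938 ((445.77227783203125, -28.95812225341797), (30.658876419067383, 238.76670837402344), 0.06685607880353928) 0.09043298123414184
slide [ -0.3  -0.7 118.8] roll 0.5 |n|119
```

apply_moves(commands=[{"slide": [0,-1,30],"roll": 0},{"slide": [0,-1,80],"roll": 0},{"slide": [0,-1,115],"roll": 0},{"slide": [0,-1,118],"roll": 0}])

```text
t: 19.8
tool_pos: [0.446, -0.0286, 0.0112]
eef_rot: [[-0.009, 1.0, -0.004], [1.0, 0.009, 0.0], [0.0, -0.004, -1.0]]
wrist_force: [-0.6, 0.1, -0.3]
grip_width: 0.0547
finger_force: 0.0
```

apply_moves(commands=[{"slide": [0,0,0],"roll": 0},{"slide": [0,0,0],"roll": 0},{"slide": [0,0,0],"roll": 0},{"slide": [0,0,-10],"roll": 0},{"slide": [0,0,-20],"roll": 0}], jaw=-1)

```text
t: 20.42
tool_pos: [0.4468, -0.0287, 0.0331]
eef_rot: [[-0.007, 1.0, -0.0], [1.0, 0.007, -0.0], [-0.0, -0.0, -1.0]]
wrist_force: [1.0, -0.9, -5.0]
grip_width: 0.0294
finger_force: 40.0
```

apply_moves(commands=[{"slide": [0,0,-5],"roll": 0},{"slide": [0,0,-5],"roll": 0}])

```text
t: 20.68
tool_pos: [0.4473, -0.0288, 0.0379]
eef_rot: [[-0.007, 1.0, 0.001], [1.0, 0.007, -0.0], [-0.0, 0.001, -1.0]]
wrist_force: [0.3, -0.9, -6.0]
grip_width: 0.03
finger_force: 40.0
```

```bash
python3 bal.py .030
```

```text
[ 0.44680517 -0.02873585  0.03715949] [-0.24  0.54 -5.45] [-0.318  0.062  0.005] [0.037 0.022 0.016] w 0.02962658063484797
offset along tool x mm 58.2570722740964
tilt deg -0.1423126815109101 top z at grip 0.05440492080916326 visible a [-0.05087033  0.11870067]
```

apply_moves(commands=[{"slide": [0,0,15],"roll": 0},{"slide": [0,0,22],"roll": 0},{"slide": [0,0,25],"roll": 0},{"slide": [0,0,25],"roll": 0}])

```text
t: 21.42
tool_pos: [0.4463, -0.0287, 0.0133]
eef_rot: [[-0.007, 1.0, -0.001], [1.0, 0.007, 0.0], [0.0, -0.001, -1.0]]
wrist_force: [-6.5, -0.7, 23.0]
grip_width: 0.0297
finger_force: 40.0
```

apply_moves(commands=[{"slide": [0,0,0],"roll": 0},{"slide": [0,0,0],"roll": 0},{"slide": [28,0,0],"roll": 0},{"slide": [57,0,0],"roll": 0},{"slide": [57,0,0],"roll": 0}], jaw=0.2)

```text
t: 22.05
tool_pos: [0.4467, 0.0294, 0.0122]
eef_rot: [[-0.009, 1.0, -0.0], [1.0, 0.009, 0.0], [0.0, -0.0, -1.0]]
wrist_force: [-0.2, 0.3, 0.1]
grip_width: 0.0528
finger_force: 0.0
```

apply_moves(commands=[{"slide": [0,0,0],"roll": 0},{"slide": [0,0,0],"roll": 0},{"slide": [0,0,0],"roll": 0},{"slide": [0,0,-10],"roll": 0},{"slide": [0,0,-20],"roll": 0}], jaw=-1)

```text
t: 22.68
tool_pos: [0.4463, 0.0281, 0.0329]
eef_rot: [[-0.007, 1.0, -0.001], [1.0, 0.007, -0.0], [-0.0, -0.001, -1.0]]
wrist_force: [-0.5, 0.4, -4.7]
grip_width: 0.0301
finger_force: 40.0
```

apply_moves(commands=[{"slide": [0,0,-10],"roll": 0},{"slide": [0,0,-10],"roll": 0}])

```text
t: 22.92
tool_pos: [0.4473, 0.0283, 0.0434]
eef_rot: [[-0.007, 1.0, 0.002], [1.0, 0.007, 0.0], [0.0, 0.002, -1.0]]
wrist_force: [-0.2, -0.2, -5.9]
grip_width: 0.0296
finger_force: 40.0
```

```bash
python3 bal.py .030
```

```text
[0.44640422 0.02827943 0.04219942] [-0.18  0.03 -5.51] [0.023 0.059 0.005] [0.022 0.025 0.038] w 0.029853462386125684
offset along tool x mm -4.198793254470918
tilt deg -0.004684275658192845 top z at grip 0.06079754312601063 visible a [-0.05088854  0.06452036]
```

apply_moves(commands=[{"slide": [0,0,-60],"roll": 0},{"slide": [0,0,-120],"roll": -8},{"slide": [45,10,-120],"roll": -18},{"slide": [90,20,-120],"roll": -28},{"slide": [140,35,-120],"roll": -38}])

```text
t: 23.8
tool_pos: [0.4801, 0.1694, 0.1622]
eef_rot: [[-0.625, 0.781, -0.001], [0.781, 0.625, -0.0], [0.0, -0.001, -1.0]]
wrist_force: [0.2, -0.8, -5.4]
grip_width: 0.0295
finger_force: 40.0
```

```bash
python3 go.py 0.522 0.2819 0.16 94.3
```

```text
slide [ 61.6 103.    2.1] roll -55.6 |n|120
```

apply_moves(commands=[{"slide": [12,20,0],"roll": -10},{"slide": [25,41,0],"roll": -20},{"slide": [37,62,0],"roll": -30},{"slide": [50,83,0],"roll": -40},{"slide": [62,103,0],"roll": -50}])

```text
t: 24.42
tool_pos: [0.5223, 0.2815, 0.1614]
eef_rot: [[-1.0, 0.022, -0.002], [0.022, 1.0, -0.001], [0.002, -0.001, -1.0]]
wrist_force: [-0.4, -0.3, -5.7]
grip_width: 0.0297
finger_force: 40.0
```

apply_moves(commands=[{"slide": [0,0,0],"roll": -5},{"slide": [0,0,0],"roll": -5.5},{"slide": [0,0,0],"roll": -5.5}])

```text
t: 24.8
tool_pos: [0.5224, 0.2806, 0.1619]
eef_rot: [[-0.998, -0.066, -0.001], [-0.066, 0.998, -0.001], [0.001, -0.001, -1.0]]
wrist_force: [-0.2, -0.2, -5.3]
grip_width: 0.0297
finger_force: 40.0
```

```bash
python3 go.py 0.522 0.2819 0.1 94.3;python3 fit.py .030 w7.png
```

```text
slide [ 0.2  1.3 61.9] roll -0.5 |n|62
-1 gaps(lo,hi,mid,width) [(np.float64(-131.1), np.float64(-87.5), np.float64(-109.3), np.float64(43.5)), (np.float64(-61.7), np.float64(-8.8), np.float64(-35.3), np.float64(52.8)), (np.float64(26.3), np.float64(54.2), np.float64(40.2), np.float64(28.0)), (np.float64(95.5), np.float64(121.7), np.float64(108.6), np.float64(26.3))]
   t mean of board top -0.03106721174376107 1838
1 gaps(lo,hi,mid,width) [(np.float64(-131.0), np.float64(-87.4), np.float64(-109.2), np.float64(43.6)), (np.float64(-77.0), np.float64(5.1), np.float64(-36.0), np.float64(82.1)), (np.float64(26.2), np.float64(54.3), np.float64(40.2), np.float64(28.1)), (np.float64(96.0), np.float64(121.3), np.float64(108.6), np.float64(25.2))]
   t mean of board top 0.031805249789548365 1359
tool S,t -0.03560404081172247 0.0004707421839897253
bar ((515.765869140625, 281.20709228515625), (120.06656646728516, 49.04723358154297), 11.522468566894531) zmed 0.1803472657671178 S of centre -0.0345
```

View pics/w7.png

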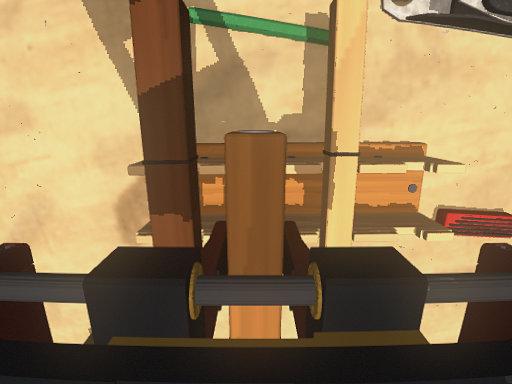

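The 36 caul at (165,150) and the 24 caul at (345,150) both lie in their notches, and the brown bar at (256,190) hangs centred between them. I'll lower it.

apply_moves(commands=[{"slide": [0,1.3,0],"roll": -0.5},{"slide": [0,1.3,30],"roll": -0.5},{"slide": [0,1.3,59],"roll": -0.5},{"slide": [0,1.3,59],"roll": -0.5},{"slide": [0,1.3,59],"roll": -0.5}])

```text
t: 25.48
tool_pos: [0.5235, 0.2826, 0.1043]
eef_rot: [[-0.997, -0.076, 0.001], [-0.076, 0.997, 0.0], [-0.001, 0.0, -1.0]]
wrist_force: [0.4, -0.5, -5.4]
grip_width: 0.0299
finger_force: 40.0
```

```bash
python3 go.py 0.522 0.2819 0.0725 94.3
```

```text
slide [ 1.5 -0.6 31.8] roll 0.1 |n|32
```

apply_moves(commands=[{"slide": [1,-0.5,10],"roll": 0},{"slide": [1,-0.5,20],"roll": 0},{"slide": [1,-0.5,28],"roll": 0},{"slide": [1,-0.5,32],"roll": 0},{"slide": [1,-0.5,32],"roll": 0}])

```text
t: 26.1
tool_pos: [0.5215, 0.2816, 0.0724]
eef_rot: [[-0.997, -0.077, -0.001], [-0.077, 0.997, -0.0], [0.001, -0.0, -1.0]]
wrist_force: [-5.3, -1.9, 7.5]
grip_width: 0.0298
finger_force: 40.0
```

```bash
python3 go.py 0.522 0.2819 0.0715 94.3;python3 fit.py .030 w8.png
```

```text
slide [-0.6  0.3  0.9] roll 0.1 |n|1
-1 gaps(lo,hi,mid,width) [(np.float64(-135.4), np.float64(-88.2), np.float64(-111.8), np.float64(47.2)), (np.float64(-52.2), np.float64(-16.9), np.float64(-34.6), np.float64(35.2)), (np.float64(26.9), np.float64(54.3), np.float64(40.6), np.float64(27.3))]
   t mean of board top -0.03119075380615881 4401
1 gaps(lo,hi,mid,width) []
   t mean of board top None 0
tool S,t -0.034547508588278826 -0.0005159845238467242
bar ((512.9374389648438, 287.824951171875), (120.25564575195312, 78.57331085205078), 21.45424461364746) zmed 0.0907271593679371 S of centre -0.0277
```

apply_moves(commands=[{"slide": [0,0,-0.5],"roll": 0},{"slide": [0,0,-0.5],"roll": 0},{"slide": [0,0,-0.5],"roll": 0},{"slide": [0,0,-40],"roll": 0},{"slide": [0,0,-95],"roll": 0}], jaw=0.15)

```text
t: 26.78
tool_pos: [0.5209, 0.2813, 0.166]
eef_rot: [[-0.997, -0.077, -0.003], [-0.077, 0.997, -0.002], [0.003, -0.001, -1.0]]
wrist_force: [0.6, 0.3, 0.7]
grip_width: 0.0507
finger_force: 0.0
```

apply_moves(commands=[{"slide": [0,-50,-60],"roll": 0},{"slide": [20,-110,-60],"roll": 10},{"slide": [20,-172,-60],"roll": 20},{"slide": [20,-234,-60],"roll": 30},{"slide": [20,-290,-60],"roll": 40}])

```text
t: 27.4
tool_pos: [0.524, -0.0075, 0.2269]
eef_rot: [[-0.81, 0.587, 0.001], [0.587, 0.81, -0.0], [-0.001, 0.001, -1.0]]
wrist_force: [0.4, -0.3, -0.8]
grip_width: 0.0502
finger_force: 0.0
```

Run:
```python
from h import *
c=capture("top"); save(c,"top3.png",1.5); P=pts(c).reshape(-1,3)
ctr=np.array([.5194,.3161]); a=np.deg2rad(94.31); d=np.array([np.cos(a),np.sin(a)]); n=np.array([d[1],-d[0]])
q=P[:,:2]-ctr; S=q@d; t=q@n
for w,s0 in((36,-.1053),(30,-.0343),(24,.0377)):
    m=(abs(S-s0)<w/2000+.006)&(abs(P[:,2]-.06-w/1000)<.006)&(abs(t)<.2)
    r=cv2.minAreaRect(P[m,:2].astype(np.float32)*1000)
    e=np.polyfit(t[m],P[m,2],1)
    k=np.polyfit(t[m],S[m],1)
    print(w,m.sum(),'dS mm',(np.median(S[m])-s0)*1e3,'yaw err',k[0],'tilt',e[0],'z-expected mm',(e[1]-.06-w/1000)*1e3,r)
```

```text
36 1428 dS mm -0.9392952521616593 yaw err 0.00480157080851248 tilt -0.0015216061997766794 z-expected mm 1.0083699014125578 ((486.7622985839844, 206.91993713378906), (238.0897216796875, 36.2528076171875), 4.562637805938721)
30 1159 dS mm -1.122712829709792 yaw err 0.0013786621032677126 tilt -0.0009429106391849629 z-expected mm 0.9286900918234336 ((574.8701782226562, 284.8713684082031), (240.705078125, 30.100698471069336), 4.275909900665283)
24 949 dS mm -0.5090826209927581 yaw err -0.0002818742696668225 tilt -0.002496630471736686 z-expected mm 0.819539146528915 ((472.1304016113281, 352.69732666015625), (238.88478088378906, 35.19252014160156), 2.6025164127349854)
```

View pics/top3.png

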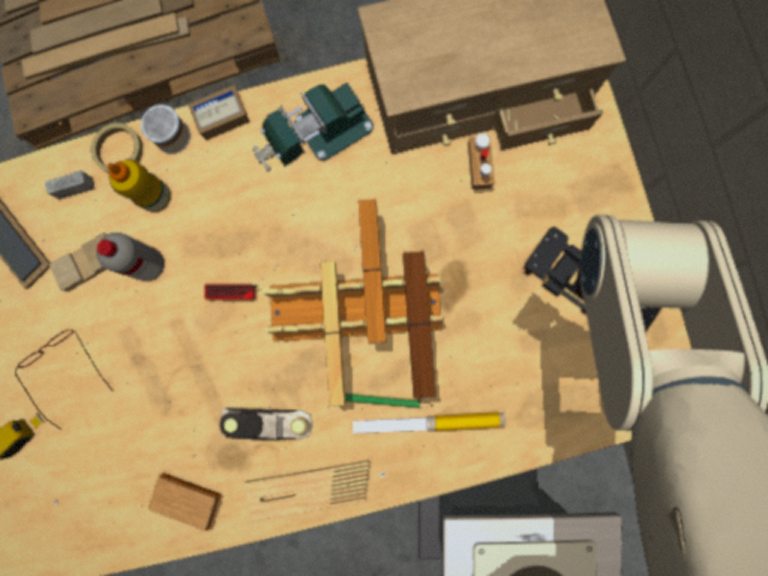

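The three cauls lie level in their notches at (333,330), (372,270) and (418,325). No 18 mm caul shows anywhere, and the bystanders have not moved.

```bash
python3 -c "
from station import *
print(finish_job())"
```

```text
the job is handed in; nothing more can be done
None
```

The job is handed in: the 24, 30 and 36 mm cauls lie level in their own notches, all within about 1 mm of centre by the top camera, no 18 mm caul was on the bench, and the bystanders were not moved.

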